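Release a sample vial from the drop cup into the yellow tub

ROBOT

A 6-joint arm with a two-finger parallel gripper is mounted at the origin on the work surface. World frame = base frame: x ahead of the robot, y to its left, z up, the work surface at z = 0. Lengths are in m, angles in rad, forces in N, time in s.
With the tool pointing down it reaches from about 0.25 to 0.85 m from the base axis. Payload 12.5 kg.
Tool frame: the origin (TCP) lies midway between the tips of the shut fingers; the grasp point (between the pads) lies 19 mm behind it (ctrl.grasp_offset is the distance from the TCP to the grasp point, in m); z points along the fingers, y is the line along which they close (so a half turn about z gives the same grasp; the last joint's range is limited). The gripper opens to 93 mm and grips with 3 to 60 N. Pads are 15 mm wide; open, the fingers measure 128 mm over their backs; the gripper's body (75 mm by 188 mm) begins 65 mm behind the grasp point.
Start: joints at [-1.249, 0.351, 1.652, -0, 1.139, -0.085], TCP at [0.218, -0.505, 0.18] pointing down, gripper open.
Joint ranges: [-2.75, 2.75], [-0.79, 2.1], [0.01, 2.65], [-1.57, 4.71], [0.07, 3.14], [-2.87, 2.87]. Speed limits (rad/s): [2.22, 2.22, 2.79, 3.14, 3.14, 3.14].

INTERFACE

Orientations are given as a unit quaternion [x, y, z, w].
In Python, from plant import monitor, cams, order, finder, ctrl gives the robot as it stands.
- The arm moves only by the tool jog_arm, never from a script. Its argument "commands" is a list of rows, each a list of 7 numbers: the finger opening in mm, from 0 to 93, then the shift along the tool's x, y, z in units of 30 mm (1.0 is 30 mm), then the turn, a rotation vector about the tool's x, y, z in units of 8 degrees (1.0 is 8 degrees). A call has 1 to 20 rows; each row shifts and turns the commanded pose from where the row before left it, along the tool's axes as they then stand; what a row does not reach is not made up. A row lasts 1/10 s, in which the tool goes at most 50 mm and 8.59 degrees, less where a joint would pass 70% of its speed; a pose out of reach is approached as far as the arm can. A call is refused whole if a number of a shift passes 1 or a number of a turn 1, either way. A call with a gripper value outside its range is refused whole. The fingers move at their own pace and stop on an object; "force" is the grip in N (left out, the last holds). Time passes only in rows, so rows that do not move let the fingers close. It gives the time, the measured TCP pose, the force, the opening and the grip force at its end, in the units of the state.
- monitor.get_state(): the state, without advancing time (a new reading comes with each control period).
- cams.get_image(name): name is "scene" or "top" or "wrist"; returns a dict with "pixels" (400x640x3 uint8, blue, green, red), "range_z" (400x640 float32, m along the optical axis (not along the pixel's ray), 0 where there is no reading), "intrinsics" (3x3 intrinsics, pixels), "D" ([k1, k2, p1, p2, k3] as OpenCV has them; the pictures are not rectified), "rvec" (rotation vector, rad) and "tvec" (3), from world to camera coordinates, as OpenCV has them; the wrist camera has in their place "mount" (4x4, takes a point from camera to tool coordinates, whose origin is the TCP and whose axes are the flange's). Camera axes: x right, y down, z forward; pixel columns grow to the right and rows downward; lengths in m; the calibration is good to about 2 mm. A picture is of the moment at which its call begins: read the wrist's pose just before it.
- order.hand_in(): hands the job in; it is judged then, once.
Trained networks look in a picture, given as the dict that the camera call returned (one of the last four; its "shot" number tells which), for a name from the list of things; names that differ only in an ending like _2 or _b are one class to them, and where a whole thing is asked for, a point or a joint stands for the part that bears it (a point fixed in the world has none). Each returns a list of dicts, best first, with "conf" (0 to 1); they miss things now and then, are a little off and sometimes report something else, mostly with a low value. They report only what shows in the picture. A call takes as long as a camera call. They do not tell look-alikes from the thing itself.
- finder.look_for(picture, name): "at" ([column, row] in pixels, amid what is visible of it).
- finder.mark_of(picture, name): "at" ([column, row] in pixels: a listed point, or the origin of a listed thing).
The state is a dict: "time": time; "q": joint angles; "joint_velocities": joint speeds; "joint_efforts": joint torques, N m; "ee_pos": TCP position; "tool_rot": TCP orientation; "wrist_force": force on the tool from outside, world axes, zero at the start; "torque": the same for the moment, N m; "opening": finger opening in m; "gripper_force": force on a finger pad.
Only numpy, scipy, OpenCV 4.12 (cv2) and the standard library are available. Lean on these libraries where they do the work, as an engineer would, in place of code of your own. Each camera call takes 0.05 s, during which the arm holds its last target. There are 200 camera calls.

TASK

The white drop cup holds one sample vial that belongs in the yellow tub. Carry the cup upright, hold it over the yellow tub and lower it so that the tub's rim presses the orange release tab up, which swings the cup's hinged bottom open and drops the vial into the tub. Then stand the empty cup upright on the blue sheet again, bottom shut, and let go.

Things in the scene. Friction and masses are not known exactly. Their poses are not given: they have to be found in the camera images.
- drop_cup: White square tube 40x40 mm (inside 34), 85 tall, 150 g, open on top, upright on the blue sheet (top z=0.002). Origin: underside centre, z up. Steel bottom flap hangs 30 mm below when open. Orange tab: two wings along +x and -x, 24 wide, 24 to 60 mm from the axis, undersides 18 mm above the cup's. Grip the plain +y and -y sides above 50 mm; the collar below rises to 36 when pressed.
- release_tab (a joint): Upward slide of the orange release tab along the cup, in m: 0 = at rest, bottom shut; 0.012 = stop, bottom swung open 1.35 rad (in proportion between). A spring returns it: 2.6 N to start, 4.6 N at the stop. Press it nearly to the stop (0.010 or more) so that the vial slips out.
- vial: Sample vial, amber with a blue cap, 32 mm long, 19 mm in diameter at the cap, 20 g, standing loose in the cup on the hinged bottom. Origin: centre of its foot; z along it to the cap.
- yellow_tub: Yellow round open tub fixed to the bench, 92 mm outside, 84 inside, 95 tall, floor 5 thick. Origin: underside centre; rim 95 mm above. With the cup upright on its axis, at any yaw, both wings meet the rim when the cup's underside is 18 mm below the rim; the tab is fully up at 30 mm. Like red and green tubs stand at least 120 mm away, centre to centre.
Mind the look-alikes: they are no part of the job. Leave any black or turquoise look-alike of the drop_cup alone.

How it is judged:
On the way, in this order (a step that is already met when the one before it is completed fails the run):
1. the cup, with the vial still in it, is held upright over the yellow tub (horizontal distance between drop_cup and yellow_tub below 0.022 m and height (world z) of drop_cup above 0.055 m and horizontal distance between vial and drop_cup below 0.025 m and z of vial in the frame of drop_cup above 0 m and angle between drop_cup's own z axis and vertical below 0.3 rad), for 0.05 s.
2. the release tab is pressed up while the cup is over the yellow tub (value of joint release_tab above 0.006 m and horizontal distance between drop_cup and yellow_tub below 0.025 m and height (world z) of drop_cup above 0.055 m).
At the end, for the whole second after the job is handed in: The vial lies at rest in the yellow tub (within 45 mm of its axis, below 50 mm height); the empty cup stands at rest on the blue sheet (underside within 10 mm of bench height), upright within 0.15 rad, its tab down (under 2 mm) and bottom shut (horizontal distance between vial and yellow_tub below 0.045 m and height (world z) of vial below 0.05 m and linear speed of vial below 0.05 m/s and height (world z) of drop_cup below 0.01 m and angle between drop_cup's own z axis and vertical below 0.15 rad and linear speed of drop_cup below 0.03 m/s and value of joint release_tab below 0.002 m); the robot touches nothing.
It fails at once if the cup is tipped over or poured out (more than 0.7 rad from upright) (angle between drop_cup's own z axis and vertical above 0.7 rad).
It also fails if it takes over 48 s, if anything falls off the work surface, if the arm or the gripper's body presses on something with over 40 N, if the wrist force passes 120 N, or if a joint passes its speed limit or range.

## Working session

There is one attempt and no reset: what is moved stays moved. The work goes in short steps, Python scripts to look and compute and a tool call to move; the robot and the scene stay as the last step left them, time stands still between calls to the robot, and variables do not carry over. Pictures are saved under pics/ and viewed, at most 13 in all, crops included, and the job is handed in when it is done.

Besides the shell and the picture viewer there is one more tool, called after ">>>" as name(argument=value, ...), one argument or row to a line, values as JSON. jog_arm: Moves the arm, as the interface text tells. Its arguments: {"type":"object","properties":{"commands":{"type":"array","items":{"type":"array","items":{"type":"number"}}},"force":{"type":"number"}},"required":["commands"]}

```bash
mkdir -p pics; ls
cat > h.py <<'E'
import numpy as np, cv2
from plant import monitor, cams, order, finder, ctrl
from scipy.spatial.transform import Rotation as R
def shot(n):
    s=monitor.get_state(); p=cams.get_image(n)
    if n=="wrist":
        T=np.eye(4);T[:3,:3]=R.from_quat(s["tool_rot"]).as_matrix();T[:3,3]=s["ee_pos"]
        C=T@np.array(p["mount"])
    else:
        r=cv2.Rodrigues(np.array(p["rvec"],float))[0];t=np.array(p["tvec"],float).ravel()
        C=np.eye(4);C[:3,:3]=r.T;C[:3,3]=-r.T@t
    p["C"]=C
    return p
def ray(p,uv):
    x,y=cv2.undistortPoints(np.array([[uv]],float),np.array(p["intrinsics"]),np.array(p["D"]))[0,0]
    return p["C"][:3,3],p["C"][:3,:3]@np.array([x,y,1.])
def pt(p,uv):
    o,d=ray(p,uv);c,r=[int(round(v)) for v in uv];return o+d*p["range_z"][r,c]
def onz(p,uv,z):
    o,d=ray(p,uv);return o+d*(z-o[2])/d[2]
def cloud(p,mask):
    rr,cc=np.nonzero(mask&(p["range_z"]>0));u=cv2.undistortPoints(np.stack([cc,rr],1).astype(float)[:,None],np.array(p["intrinsics"]),np.array(p["D"]))[:,0]
    z=p["range_z"][rr,cc][:,None];return np.hstack([u*z,z])@p["C"][:3,:3].T+p["C"][:3,3]
E
python3 - <<'E'
from h import *
np.set_printoptions(precision=4,suppress=True)
for n in("top","scene"):
    p=shot(n);cv2.imwrite(f"pics/{n}0.png",p["pixels"])
    for k in("drop_cup","yellow_tub","vial","release_tab"):
        for d in finder.look_for(p,k): print(n,k,round(d["conf"],2),np.array(d["at"]),pt(p,d["at"]))
print(monitor.get_state())
E
```

```text
pics
top drop_cup 0.81 [398.5 214.5] [ 0.4821 -0.2902  0.0102]
top drop_cup 0.78 [456.6 204.4] [ 0.5064 -0.4468  0.0107]
top drop_cup 0.68 [343.8 198.5] [ 0.5233 -0.144   0.0402]
top yellow_tub 0.72 [194. 176.] [0.5946 0.252  0.0066]
top vial 0.41 [348.5 195.7] [ 0.5299 -0.156   0.0437]
top release_tab 0.66 [396.2 228.9] [ 0.4435 -0.2789  0.0269]
top release_tab 0.57 [444.4 214.9] [ 0.4776 -0.4069  0.0272]
top release_tab 0.53 [334.  202.3] [ 0.5156 -0.1193  0.026 ]
scene drop_cup 0.98 [192.6 307.6] [ 0.5154 -0.4446  0.073 ]
scene drop_cup 0.97 [291.1 215.6] [ 0.5321 -0.164   0.0609]
scene drop_cup 0.75 [236.4 248.7] [ 0.4932 -0.2994  0.0654]
scene yellow_tub 0.57 [383.3 140.9] [0.5981 0.193  0.073 ]
scene yellow_tub 0.33 [294.8 232. ] [ 0.5462 -0.1736  0.0285]
scene vial 0.72 [382.2 140.1] [0.594  0.196  0.0727]
scene release_tab 0.75 [247.8 261.6] [ 0.5064 -0.287   0.025 ]
scene release_tab 0.72 [188.6 327.6] [ 0.5073 -0.4559  0.0272]
scene release_tab 0.54 [298. 232.] [ 0.5494 -0.1659  0.0237]
{'time': 0.5, 'q': array([-1.2486,  0.3507,  1.6518,  0.    ,  1.1391, -0.0846]), 'joint_velocities': array([ 0.0006, -0.0027, -0.0011, -0.0008, -0.0003,  0.001 ]), 'joint_efforts': array([ -0.0003, -49.6952, -28.5332,   0.0699,   0.0225,  -0.    ]), 'ee_pos': array([ 0.2176, -0.5051,  0.1799]), 'tool_rot': array([ 0.9794,  0.202 ,  0.    , -0.    ]), 'wrist_force': array([ 0.7556, -0.6703, -0.271 ]), 'torque': array([-0.0165,  0.006 , -0.0582]), 'gripper_force': 0.0, 'opening': 0.09308115109865282}
```

View pics/top0.png

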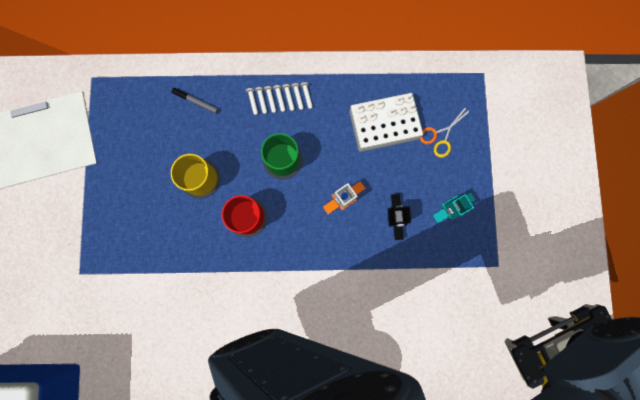

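View pics/scene0.png

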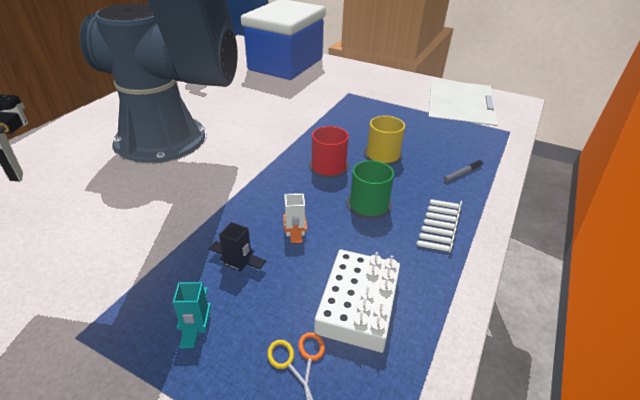

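The top view shows the white cup at (345,197) with its orange wings along about 30° in the image, the yellow tub at (193,175), and the black and turquoise look-alikes to the right. The scene view agrees: the cup is at (294,215) and the tub at (386,138).

Run:
```python
from h import *
np.set_printoptions(precision=4,suppress=True)
for n,cu,tu in(("top",(345,197),(193,175)),("scene",(294,218),(386,140))):
    p=shot(n);h=cv2.cvtColor(p["pixels"],cv2.COLOR_BGR2HSV);H,S,V=cv2.split(h);rr,cc=np.mgrid[:400,:640]
    near=lambda c,r:np.hypot(cc-c[0],rr-c[1])<r
    o=near(cu,38)&(H<16)&(S>150)&(V>80)
    w=near(cu,30)&(S<70)&(V>110)
    y=near(tu,40)&(H>19)&(H<35)&(S>100)
    for nm,m in(("orange",o),("white",w),("yellow",y)):
        c=cloud(p,m);print(n,nm,len(c),"med",np.median(c,0),"lo",np.percentile(c,3,0),"hi",np.percentile(c,97,0))
        if nm=="orange":
            a=c[np.abs(c[:,2]-.024)<.01][:,:2];r=cv2.minAreaRect(a.astype(np.float32));print("  rect",r)
        if nm=="white":
            a=c[c[:,2]>c[:,2].max()-.012];print("  toprect",len(a),a.mean(0),cv2.minAreaRect(a[:,:2].astype(np.float32)))
        if nm=="yellow":
            a=c[c[:,2]>.085];A=np.c_[a[:,:2],np.ones(len(a))];s=np.linalg.lstsq(A,(a[:,:2]**2).sum(1),rcond=None)[0];x,yy=s[:2]/2;print("  rim",len(a),a[:,2].mean(),x,yy,np.sqrt(s[2]+x*x+yy*yy))
```

```text
top orange 234 med [ 0.5139 -0.1244  0.0251] lo [ 0.4931 -0.1941  0.0204] hi [ 0.564  -0.0957  0.0285]
  rect ((0.5255797505378723, -0.14733543992042542), (0.04445117339491844, 0.11923564225435257), 24.945337295532227)
top white 286 med [ 0.5307 -0.1439  0.0583] lo [ 0.5038 -0.1687  0.0016] hi [ 0.553  -0.1144  0.0893]
  toprect 89 [ 0.5297 -0.1451  0.0862] ((0.5294774174690247, -0.14615844190120697), (0.039980169385671616, 0.04022258520126343), 33.2499885559082)
top yellow 1459 med [0.5927 0.2468 0.0385] lo [0.5446 0.1916 0.0041] hi [0.6311 0.2794 0.0978]
  rim 280 0.09415369352738845 0.5886621507102977 0.23629451746006408 0.04393060208752706
scene orange 182 med [ 0.5498 -0.1732  0.0259] lo [ 0.5223 -0.1954  0.0233] hi [ 0.5647 -0.1443  0.0329]
  rect ((0.5383232831954956, -0.15885324776172638), (0.04368746280670166, 0.08550979197025299), 34.92068099975586)
scene white 719 med [ 0.5312 -0.1529  0.0648] lo [ 0.4722 -0.1698  0.0025] hi [ 0.5542 -0.0627  0.0882]
  toprect 190 [ 0.5298 -0.1448  0.0845] ((0.5290275812149048, -0.144044890999794), (0.03974318876862526, 0.04188910499215126), 32.080299377441406)
scene yellow 1443 med [0.5926 0.2081 0.0662] lo [0.5485 0.1928 0.0101] hi [0.6324 0.2823 0.0972]
  rim 343 0.09236479773417393 0.5885930358852779 0.2375864104262801 0.043777418867208144
```

>>> jog_arm(
  commands=[
    [93,0,0,0,0,0,-1],
    [93,0,0,0,0,0,-1],
    [93,0,0,0,0,0,-1],
    [93,0,0,0,0,0,-1],
    [93,0,0,0,0,0,-1],
    [93,0,0,0,0,0,-1],
    [93,0,0,0,0,0,-1],
    [93,0,0,0,0,0,-1],
    [93,0,0,0,0,0,-1],
    [93,0,0,0,0,0,-1],
    [93,0,0,0,0,0,-1],
    [93,0,0,0,0,0,-1],
    [93,0,0,0,0,0,-0.4],
  ],
)

```text
time: 1.9
ee_pos: [0.2176, -0.5051, 0.1799]
tool_rot: [0.479, 0.878, -0.0, -0.0]
wrist_force: [0.7, -0.3, -0.1]
opening: 0.0929
gripper_force: 0.0
```

>>> jog_arm(
  commands=[
    [93,0.28,0.95,0,0,0,0],
    [93,0.28,0.95,0,0,0,0],
    [93,0.28,0.95,0,0,0,0],
    [93,0.28,0.95,0,0,0,0],
    [93,0.28,0.95,0,0,0,0],
    [93,0.28,0.95,0,0,0,0],
    [93,0.28,0.95,0,0,0,0],
    [93,0.28,0.95,0,0,0,0],
    [93,0.28,0.95,0,0,0,0],
    [93,0.28,0.95,0,0,0,0],
    [93,0.28,0.95,0,0,0,0],
    [93,0.28,0.95,0,0,0,0],
    [93,0.28,0.95,0,0,0,0],
    [93,0.28,0.95,0,0,0,0],
    [93,0.28,0.95,0,0,0,0],
    [93,0.3,0.95,0,0,0,0],
    [93,0,0,0,0,0,0],
  ],
)

```text
time: 3.6
ee_pos: [0.5311, -0.144, 0.1798]
tool_rot: [0.48, 0.877, 0.0, 0.0]
wrist_force: [-0.0, -1.2, -0.6]
opening: 0.0929
gripper_force: 0.0
```

Run:
```python
from h import *
np.set_printoptions(precision=4,suppress=True)
s=monitor.get_state();M=R.from_quat(s["tool_rot"]).as_matrix();print(s["time"],s["ee_pos"],s["q"]);print(M)
p=shot("wrist");cv2.imwrite("pics/w1.png",p["pixels"])
c=cloud(p,p["range_z"]>0)
HSV=cv2.cvtColor(p["pixels"],cv2.COLOR_BGR2HSV)[p["range_z"]>0] if 0 else None
k=(np.hypot(c[:,0]-.529,c[:,1]+.145)<.05)
t=c[k&(c[:,2]>.08)&(c[:,2]<.095)];print(len(t),t[:,2].mean(),cv2.minAreaRect(t[:,:2].astype(np.float32)))
rr,cc=np.nonzero(p["range_z"]>0);m=np.zeros((400,640),bool);m[rr[k],cc[k]]=1
for d in finder.mark_of(p,"drop_cup"):print(d,onz(p,d["at"],.002))
for d in finder.look_for(p,"vial"):print(d,pt(p,d["at"]))
```

```text
3.6 [ 0.5311 -0.144   0.1798] [-0.3497  0.3512  1.6513  0.0006  1.1387 -0.9199]
[[-0.5396  0.8419  0.0005]
 [ 0.8419  0.5396  0.0004]
 [ 0.0001  0.0006 -1.    ]]
452 0.0851472007907542 ((0.5278988480567932, -0.14192287623882294), (0.03913649544119835, 0.04007512703537941), 33.18666458129883)
{'at': [315.3, 172.7], 'conf': 0.58} [ 0.5241 -0.1409  0.002 ]
{'at': [236.0, 237.1], 'conf': 0.57} [ 0.478  -0.2823  0.002 ]
{'at': [317.7, 182.5], 'conf': 0.72} [ 0.5295 -0.1431  0.0405]
```

View pics/w1.png

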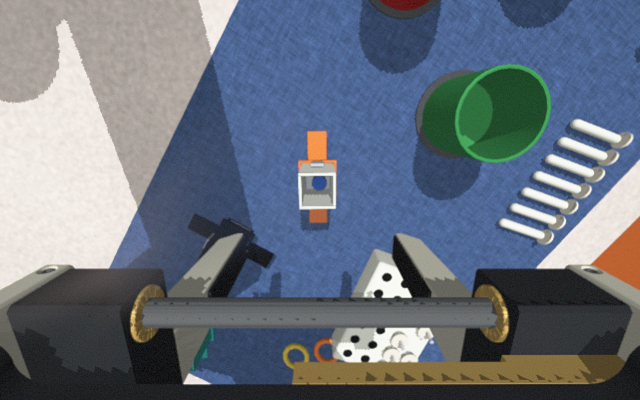

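The wrist view shows the white cup at (318,185), squared to the fingers, with the vial's blue cap visible inside it. Only a small centring shift is needed before descending.

>>> jog_arm(
  commands=[
    [93,0.06,-0.06,0.5,0,0,0],
    [93,0,0,0.8,0,0,0],
    [93,0,0,0.8,0,0,0],
    [93,0,0,0.8,0,0,0],
    [93,0,0,0.8,0,0,0],
    [93,0,0,0.45,0,0,0],
    [93,0,0,0,0,0,0],
    [60,0,0,0,0,0,0],
    [60,0,0,0,0,0,0],
    [50,0,0,0,0,0,0],
    [45,0,0,0,0,0,0],
    [30,0,0,0,0,0,0],
    [30,0,0,0,0,0,0],
    [30,0,0,0,0,0,0],
    [30,0,0,0,0,0,0],
    [30,0,0,0,0,0,0],
  ],
  force=20,
)

```text
time: 5.35
ee_pos: [0.5271, -0.1456, 0.0554]
tool_rot: [0.481, 0.877, -0.0, -0.0]
wrist_force: [0.8, 0.7, 0.4]
opening: 0.031
gripper_force: 0.0
```

Run:
```python
from h import *
s=monitor.get_state();print(s["opening"],s["gripper_force"],s["ee_pos"])
p=shot("scene");a=cv2.resize(p["pixels"][140:300,200:400],None,fx=2.4,fy=2.4,interpolation=cv2.INTER_CUBIC)
w=shot("wrist")["pixels"][150:400,120:540]
b=np.zeros((384,900,3),np.uint8);b[:,:480]=a;b[:250,480:]=w[:, :420];cv2.imwrite("pics/c1.png",cv2.resize(b,(800,341)))
```

```text
0.031036812363302392 0.0 [ 0.5271319  -0.14561673  0.05541412]
```

View pics/c1.png

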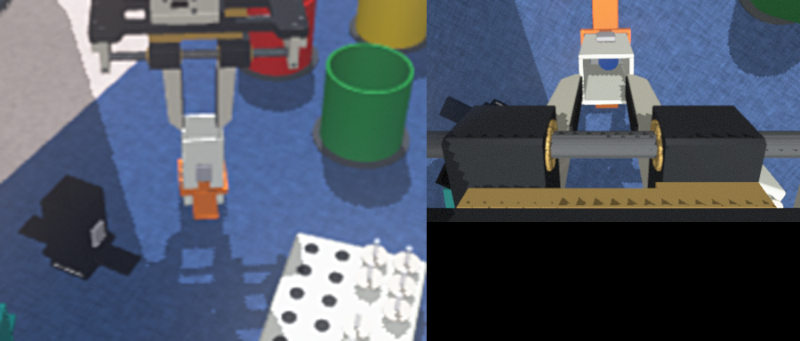

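Run:
```python
from h import *
np.set_printoptions(precision=4,suppress=True)
s=monitor.get_state();T=np.array(s["ee_pos"]);M=R.from_quat(s["tool_rot"]).as_matrix();print(s["q"],s["wrist_force"])
for n in("scene","wrist"):
    p=shot(n);h=cv2.cvtColor(p["pixels"],cv2.COLOR_BGR2HSV);H,S,V=cv2.split(h)
    z=p["range_z"]>0
    o=z&(H<16)&(S>150)&(V>80);c=cloud(p,o);c=c[(np.hypot(c[:,0]-.529,c[:,1]+.145)<.08)&(c[:,2]<.06)]
    t=(c-T)@M;print(n,"orange world",c.mean(0),"tool lo",np.percentile(t,2,0),"hi",np.percentile(t,98,0))
    w=z&(S<70)&(V>100);c=cloud(p,w);t=(c-T)@M
    for a in(.02,.035,.05,.065,.075,.083,.092,.11):
        k=(np.abs(c[:,2]-a)<.005)&(np.abs(t[:,:2])<.07).all(1)
        if k.sum()>3:print(a,k.sum(),np.percentile(t[k],2,0)[:2],np.percentile(t[k],98,0)[:2])
p["pixels"];cv2.imwrite("pics/w2.png",cv2.resize(p["pixels"][120:340,200:440],None,fx=2.5,fy=2.5,interpolation=cv2.INTER_CUBIC))
```

```text
[-0.3547  0.5063  1.7646  0.      0.8708 -0.922 ] [-0.3582  0.7313  0.0191]
scene orange world [ 0.5472 -0.1733  0.026 ] tool lo [-0.0587 -0.0205  0.0216] hi [0.015  0.0238 0.0327]
0.02 9 [-0.0238 -0.0167] [0.0178 0.0257]
0.035 43 [-0.0218 -0.0169] [-0.0158  0.0211]
0.05 68 [-0.026  -0.0165] [-0.0167  0.0211]
0.065 122 [-0.0211 -0.0163] [0.0205 0.0211]
0.075 135 [-0.0206 -0.016 ] [0.0211 0.0211]
0.083 148 [-0.0199 -0.0158] [0.0207 0.0211]
0.092 50 [-0.0196 -0.0173] [0.0199 0.0217]
0.11 50 [-0.0108 -0.0289] [-0.0068  0.0295]
wrist orange world [ 0.5091 -0.1136  0.0242] tool lo [-0.0554 -0.0178  0.0293] hi [0.0609 0.0233 0.0327]
0.02 187 [-0.0528 -0.0175] [0.0623 0.0231]
0.035 303 [-0.0151 -0.0156] [0.0228 0.0202]
0.05 477 [-0.0151 -0.0152] [0.0281 0.02  ]
0.065 558 [-0.0152 -0.0149] [0.0228 0.02  ]
0.075 617 [-0.0152 -0.0156] [0.0228 0.0203]
0.083 1184 [-0.0171 -0.0167] [0.0228 0.0217]
0.092 95 [-0.0164 -0.021 ] [0.0225 0.0228]
0.11 352 [ 0.0091 -0.028 ] [0.0107 0.0294]
```

View pics/w2.png

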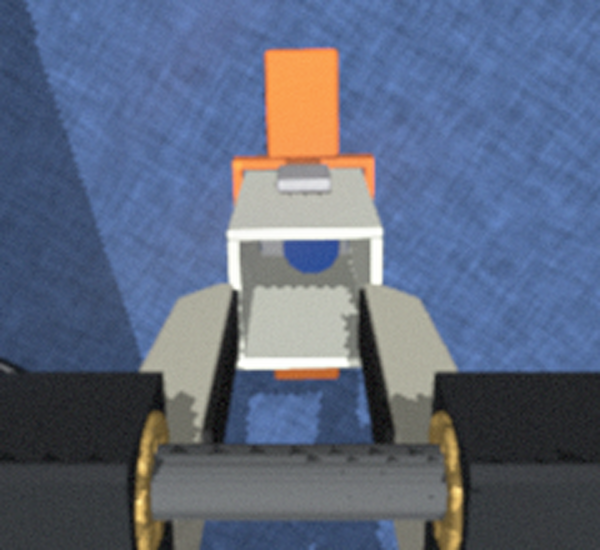

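The wrist close-up shows the cup upright between both fingers, with the vial still inside. No grip force registers yet, so I'll close further.

>>> jog_arm(
  commands=[
    [10,0,0,0,0,0,0],
    [10,0,0,0,0,0,0],
    [0,0,0,0,0,0,0],
    [0,0,0,0,0,0,0],
  ],
  force=20,
)

```text
time: 5.95
ee_pos: [0.5271, -0.1456, 0.0554]
tool_rot: [0.481, 0.877, -0.0, -0.0]
wrist_force: [0.5, -0.3, -0.8]
opening: 0.0031
gripper_force: 0.0
```

Run:
```python
from h import *
s=monitor.get_state();print(s["opening"],s["gripper_force"],s["ee_pos"])
p=shot("wrist");q=shot("scene")
a=cv2.resize(p["pixels"][120:340,200:440],(400,367));b=cv2.resize(q["pixels"][150:260,240:360],(400,367),interpolation=cv2.INTER_CUBIC)
cv2.imwrite("pics/w3.png",np.hstack([a,b]))
```

```text
0.0031074629927675505 0.0 [ 0.5271494  -0.14563051  0.05544124]
```

View pics/w3.png

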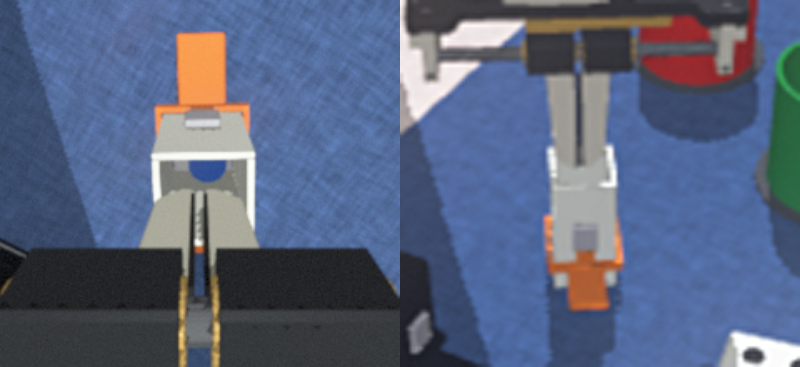

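Run:
```python
from h import *
np.set_printoptions(precision=4,suppress=True)
s=monitor.get_state();T=np.array(s["ee_pos"]);M=R.from_quat(s["tool_rot"]).as_matrix()
print(ctrl.grasp_offset, [a for a in dir(ctrl) if a[0]!='_'])
for n in("wrist","scene","top"):
    p=shot(n);c=cloud(p,p["range_z"]>0);t=(c-T)@M
    k=(np.abs(t[:,1])<.025)&(t[:,0]>-.04)&(t[:,0]<.05)&(c[:,2]<.2)&(c[:,2]>.075)
    for a in np.arange(.08,.16,.008):
        j=k&(np.abs(c[:,2]-a)<.004)
        if j.sum()>3:print(n,round(a,3),j.sum(),np.percentile(t[j],3,0)[:2],np.percentile(t[j],97,0)[:2])
```

```text
0.0188 ['PlanningError', 'grasp_offset']
wrist 0.08 311 [-0.0014 -0.0158] [0.0228 0.0208]
wrist 0.088 633 [-0.0084 -0.0168] [0.0226 0.0224]
wrist 0.096 137 [ 0.0085 -0.0086] [0.0106 0.0097]
wrist 0.104 311 [-0.0038 -0.0122] [0.0107 0.014 ]
wrist 0.112 322 [ 0.0086 -0.0133] [0.0107 0.0149]
wrist 0.12 368 [ 0.0087 -0.0138] [0.0108 0.0153]
wrist 0.128 473 [ 0.0086 -0.0143] [0.0108 0.0157]
wrist 0.136 297 [ 0.0086 -0.0141] [0.0108 0.0157]
wrist 0.144 95 [ 0.0083 -0.0018] [0.0106 0.0033]
wrist 0.152 61 [ 0.0064 -0.0013] [0.0106 0.0031]
scene 0.08 71 [-0.02   -0.0159] [0.0194 0.0209]
scene 0.088 78 [-0.0201 -0.0171] [0.0194 0.0219]
scene 0.096 16 [-0.0096 -0.0062] [-0.0071  0.0083]
scene 0.104 40 [-0.0101 -0.011 ] [-0.0059  0.0129]
scene 0.112 46 [-0.0113 -0.0129] [-0.0068  0.0153]
scene 0.12 55 [-0.011  -0.0146] [-0.006   0.0153]
scene 0.128 47 [-0.0104 -0.0138] [-0.0064  0.0153]
scene 0.136 53 [-0.0105 -0.0144] [-0.0067  0.0154]
scene 0.144 60 [-0.0111 -0.0146] [-0.0059  0.0173]
scene 0.152 68 [-0.0107 -0.0159] [0.002  0.0172]
```

Both cameras put the fingertips at z≈0.092, just above the cup's rim. The reported TCP is 0.055, so the real tips are about 37 mm behind it and the fingers closed over the cup without touching it. I'll open, then re-measure before descending.

>>> jog_arm(
  commands=[
    [93,0,0.05,-0.2,0,0,0],
    [93,0,0,0,0,0,0],
    [93,0,0,0,0,0,0],
    [93,0,0,0,0,0,0],
    [93,0,0,0,0,0,0],
    [93,0,0,0,0,0,0],
    [93,0,0,0,0,0,0],
  ],
)

```text
time: 6.9
ee_pos: [0.5284, -0.1448, 0.0614]
tool_rot: [0.481, 0.877, -0.0, -0.0]
wrist_force: [0.5, -0.6, -0.4]
opening: 0.0518
gripper_force: 0.0
```

```bash
cat > tips.py <<'E'
from h import *
np.set_printoptions(precision=4,suppress=True)
s=monitor.get_state();T=np.array(s["ee_pos"]);M=R.from_quat(s["tool_rot"]).as_matrix();print(T,s["opening"])
for n in("wrist","scene"):
    p=shot(n);c=cloud(p,p["range_z"]>0);t=(c-T)@M
    for sg in(1,-1):
        f=t[(np.abs(t[:,0])<.02)&(sg*t[:,1]>.035)&(sg*t[:,1]<.075)&(t[:,2]<.03)&(t[:,2]>-.08)]
        b=np.histogram(f[:,2],np.arange(-.08,.031,.01))[0];print(n,sg,b, np.percentile(f[:,2],99) if len(f) else 0, f[:,1].min() if sg>0 else f[:,1].max())
    k=(np.abs(t[:,:2])<.03).all(1)&(c[:,2]>.078)&(c[:,2]<.092);print(" cup",cv2.minAreaRect(t[k][:,:2].astype(np.float32)))
E
python3 tips.py
```

```text
[ 0.5284 -0.1448  0.0614] 0.05180646732801417
wrist 1 [138 106  79  39   0   0   0   0   0   0   0] -0.043679148699308 0.035017211099544976
wrist -1 [108  80  61  24   0   0   0   0   0   0   0] -0.04540251205764038 -0.035012611795566834
 cup ((0.0025498848408460617, 0.0011816862970590591), (0.03984146565198898, 0.040771517902612686), 88.60508728027344)
scene 1 [22 14 16  9  0  0  0  0  0  0  0] -0.04377573722523105 0.03554803848234335
scene -1 [16 16 14  4  0  0  0  0  0  0  0] -0.04615022600829713 -0.03537719307229054
 cup ((0.00022210553288459778, 0.0006928909569978714), (0.043800536543130875, 0.03966966271400452), 3.238846778869629)
```

>>> jog_arm(
  commands=[
    [75,0.04,0.03,0,0,0,0],
    [75,0,0,0,0,0,0],
    [75,0,0,0,0,0,0],
    [75,0,0,0.4,0,0,0],
    [75,0,0,0.4,0,0,0],
    [75,0,0,0.4,0,0,0],
    [75,0,0,0.2,0,0,0],
    [75,0,0,0,0,0,0],
    [30,0,0,0,0,0,0],
    [30,0,0,0,0,0,0],
    [30,0,0,0,0,0,0],
    [30,0,0,0,0,0,0],
    [30,0,0,0,0,0,0],
    [30,0,0,0,0,0,0],
    [30,0,0,0,0,0,0],
    [30,0,0,0,0,0,0],
  ],
  force=20,
)

```text
time: 8.6
ee_pos: [0.5286, -0.1434, 0.0196]
tool_rot: [0.481, 0.877, 0.0, 0.0]
wrist_force: [-0.6, -0.8, 3.1]
opening: 0.04
gripper_force: 19.9
```

>>> jog_arm(
  commands=[
    [30,0,0,-0.3,0,0,0],
    [30,0,0,-0.6,0,0,0],
    [30,0,0,-0.8,0,0,0],
    [30,0,0,-0.8,0,0,0],
    [30,0,0,-0.8,0,0,0],
    [30,0,0,-0.7,0,0,0],
    [30,0,0,-0.4,0,0,0],
    [30,0,0,0,0,0,0],
  ],
)

```text
time: 9.4
ee_pos: [0.5292, -0.1435, 0.1529]
tool_rot: [0.481, 0.877, 0.0, 0.001]
wrist_force: [-0.4, 0.9, -1.0]
opening: 0.0402
gripper_force: 19.9
```

>>> jog_arm(
  commands=[
    [30,0.2,0.2,0,0,0,0],
    [30,0.4,0.3,0,0,0,0],
    [30,0.5,0.45,0,0,0,0],
    [30,0.6,0.55,0,0,0,0],
    [30,0.6,0.55,0,0,0,0],
    [30,0.6,0.55,0,0,0,0],
    [30,0.6,0.55,0,0,0,0],
    [30,0.6,0.55,0,0,0,0],
    [30,0.6,0.5,0,0,0,0],
    [30,0.6,0.5,0,0,0,0],
    [30,0.6,0.5,0,0,0,0],
    [30,0.6,0.5,0,0,0,0],
    [30,0.6,0.5,0,0,0,0],
    [30,0.6,0.5,0,0,0,0],
    [30,0.6,0.5,0,0,0,0],
    [30,0.6,0.5,0,0,0,0],
    [30,0.5,0.45,0,0,0,0],
    [30,0.4,0.35,0,0,0,0],
    [30,0.4,0.3,0,0,0,0],
    [30,0,0,0,0,0,0],
  ],
)

```text
time: 11.4
ee_pos: [0.5865, 0.2582, 0.1511]
tool_rot: [0.48, 0.877, -0.0, -0.0]
wrist_force: [-0.2, -0.9, -1.0]
opening: 0.04
gripper_force: 19.9
```

```bash
cat > see.py <<'E'
from h import *
import sys
np.set_printoptions(precision=4,suppress=True)
s=monitor.get_state();T=np.array(s["ee_pos"]);M=R.from_quat(s["tool_rot"]).as_matrix();print(s["time"],T,s["wrist_force"],s["opening"])
ims=[]
for n in("wrist","scene"):
    p=shot(n);h=cv2.cvtColor(p["pixels"],cv2.COLOR_BGR2HSV);H,S,V=cv2.split(h);z=p["range_z"]>0
    c=cloud(p,z&(H>19)&(H<35)&(S>100));a=c[(c[:,2]>.085)&(c[:,2]<.105)&(np.hypot(c[:,0]-.589,c[:,1]-.237)<.07)]
    if len(a)>20:
        A=np.c_[a[:,:2],np.ones(len(a))];q=np.linalg.lstsq(A,(a[:,:2]**2).sum(1),rcond=None)[0];x,y=q[:2]/2;print(n,"rim",len(a),a[:,2].max(),x,y,np.sqrt(q[2]+x*x+y*y))
    c=cloud(p,z&(H<16)&(S>150)&(V>80));t=(c-T)@M;k=(np.abs(t[:,0])<.07)&(np.abs(t[:,1])<.03);t=t[k];c=c[k]
    if len(t):print(n,"orange tool",np.percentile(t,2,0),np.percentile(t,98,0),"z",np.percentile(c[:,2],[2,50,98]))
    c=cloud(p,z&(S<70)&(V>100));t=(c-T)@M;k=(np.abs(t[:,:2])<.028).all(1)&(t[:,2]>-.06)
    if k.sum():print(n,"white tool",np.percentile(t[k],1,0),np.percentile(t[k],99,0))
    for d in finder.look_for(p,"vial")[:3]:print(n,"vial",d,pt(p,d["at"]))
    ims.append(p["pixels"])
cv2.imwrite("pics/"+sys.argv[1],np.hstack([cv2.resize(ims[0][80:340,190:450],(400,400)),cv2.resize(ims[1][40:240,280:480],(400,400))]))
E
python3 see.py s1.png
```

```text
11.4 [0.5865 0.2582 0.1511] [-0.1836 -0.9005 -0.9611] 0.040005428897853926
wrist rim 633 0.09762090536706935 0.587207950496273 0.24229585616500304 0.04318533087000318
wrist orange tool [ 0.0192 -0.0214 -0.007 ] [ 0.0598  0.0221 -0.0026] z [0.1537 0.1557 0.1581]
wrist white tool [-0.0165 -0.0259 -0.0597] [0.0269 0.026  0.0039]
wrist vial {'at': [321.9, 244.5], 'conf': 0.58} [0.5916 0.255  0.1726]
scene rim 338 0.09982716486698073 0.5886591818057688 0.2376154135989992 0.0437682336608068
scene orange tool [-0.0599 -0.0244 -0.015 ] [ 0.0095  0.0189 -0.0028] z [0.1538 0.1586 0.166 ]
scene white tool [-0.0267 -0.0271 -0.0596] [0.0189 0.026  0.0142]
```

View pics/s1.png

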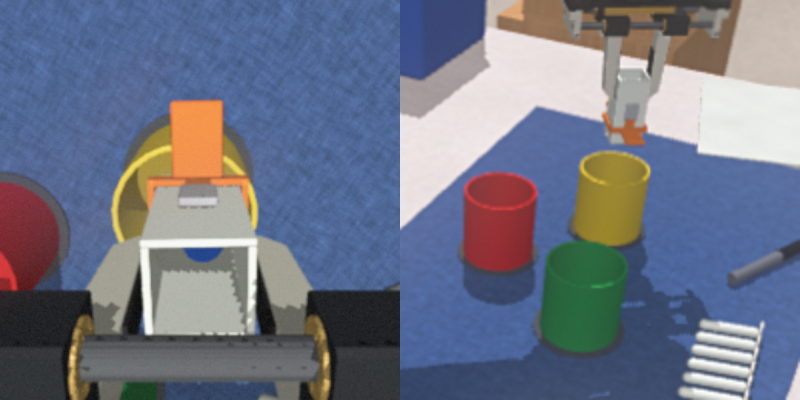

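The wrist view (left) shows the cup held upright with the vial's cap at (203,250), slightly past the yellow tub's centre. The scene view (right) shows the cup above and behind the tub, about 20 mm too far in +y. I'll correct that and come down to just above the rim.

>>> jog_arm(
  commands=[
    [30,-0.2,-0.1,0,0,0,0],
    [30,-0.2,-0.11,0,0,0,0],
    [30,-0.18,-0.1,0,0,0,0],
    [30,0,0,0,0,0,0],
    [30,0,0,0.3,0,0,0],
    [30,0,0,0.4,0,0,0],
    [30,0,0,0.4,0,0,0],
    [30,0,0,0.4,0,0,0],
    [30,0,0,0.2,0,0,0],
    [30,0,0,0,0,0,0],
    [30,0,0,0,0,0,0],
  ],
)

```text
time: 12.7
ee_pos: [0.5884, 0.237, 0.1006]
tool_rot: [0.481, 0.877, 0.0, 0.0]
wrist_force: [-0.9, -0.1, -1.2]
opening: 0.0397
gripper_force: 19.9
```

```bash
python3 see.py s2.png
```

```text
12.7 [0.5884 0.237  0.1006] [-0.9201 -0.0946 -1.1996] 0.03974400272201189
wrist rim 1205 0.10495745788126751 0.586965590634484 0.2420028205654568 0.04284250640546394
wrist orange tool [ 0.0192 -0.0215 -0.0069] [ 0.0605  0.0223 -0.0027] z [0.1032 0.1052 0.1075]
wrist white tool [-0.0164 -0.0259 -0.0597] [0.0269 0.0259 0.0036]
wrist vial {'at': [321.5, 242.9], 'conf': 0.5} [0.5929 0.2342 0.1211]
wrist vial {'at': [317.7, 235.7], 'conf': 0.2} [0.5772 0.2543 0.1666]
scene rim 218 0.10338728527958119 0.5894666636881922 0.23667706875736005 0.04373214808972551
scene orange tool [-0.0607 -0.0234 -0.0156] [ 0.0194  0.0219 -0.0031] z [0.1036 0.1069 0.1162]
scene white tool [-0.0267 -0.0254 -0.0598] [0.0217 0.0266 0.0125]
```

View pics/s2.png

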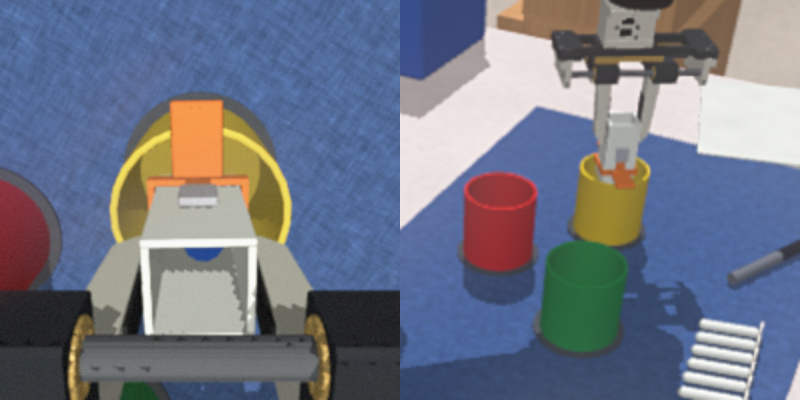

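The cup is centred over the yellow tub in both views, upright, with the vial cap at (203,250) on the left. Now I'll press.

>>> jog_arm(
  commands=[
    [30,0,0.03,0.1,0,0,0],
    [30,0,0,0.1,0,0,0],
    [30,0,0,0.1,0,0,0],
    [30,0,0,0.1,0,0,0],
    [30,0,0,0.08,0,0,0],
    [30,0,0,0.05,0,0,0],
    [30,0,0,0,0,0,0],
    [30,0,0,0,0,0,0],
  ],
)

```text
time: 13.7
ee_pos: [0.5893, 0.2375, 0.0848]
tool_rot: [0.481, 0.877, 0.0, 0.0]
wrist_force: [1.6, 0.1, 2.9]
opening: 0.0399
gripper_force: 19.9
```

```bash
sed -i '/imwrite/d;/vial/d' see.py; python3 see.py
```

```text
13.7 [0.5893 0.2375 0.0848] [1.6331 0.1135 2.9231] 0.03987857836268114
wrist rim 1292 0.10095156220968957 0.5869453440518153 0.24209566500390112 0.042848407342684885
wrist orange tool [ 0.0189 -0.0208 -0.0422] [ 0.0604  0.0224 -0.0147] z [0.0995 0.1012 0.127 ]
wrist white tool [-0.0165 -0.026  -0.0597] [0.0269 0.026  0.0089]
scene rim 205 0.09941588863387507 0.588969011955321 0.23726380669701763 0.04354570778813482
scene orange tool [-0.0595 -0.0235 -0.0373] [ 0.0211  0.0225 -0.0126] z [0.0974 0.1022 0.122 ]
scene white tool [-0.0268 -0.0259 -0.0597] [0.0208 0.0263 0.004 ]
```

The tab has risen about 11.5 mm relative to the cup. I'll press about 1 mm more, wait, then lift and check for the vial.

>>> jog_arm(
  commands=[
    [30,0,0,0.04,0,0,0],
    [30,0,0,0,0,0,0],
    [30,0,0,0,0,0,0],
    [30,0,0,0,0,0,0],
    [30,0,0,0,0,0,0],
    [30,0,0,0,0,0,0],
  ],
)

```text
time: 14.4
ee_pos: [0.5894, 0.2375, 0.0844]
tool_rot: [0.481, 0.877, 0.0, 0.0]
wrist_force: [-1.3, -0.3, 11.1]
opening: 0.0401
gripper_force: 19.9
```

Run:
```python
from h import *
for n in("wrist","scene","top"):
    p=shot(n)
    for d in finder.look_for(p,"vial"):print(n,d,pt(p,d["at"]))
    if n=="wrist":
        h=cv2.cvtColor(p["pixels"],cv2.COLOR_BGR2HSV);r=h[225:300,280:360].astype(int);print("blue px in cup",((abs(r[...,0]-110)<15)&(r[...,1]>120)).sum());print(h[235:262:6,310:336:6].tolist())
```

```text
wrist {'at': [281.2, 204.2], 'conf': 0.65} [0.55936356 0.22080086 0.03560279]
blue px in cup 25
[[[34, 9, 225], [39, 8, 229], [34, 8, 230], [38, 9, 233], [39, 8, 235]], [[39, 13, 142], [39, 19, 132], [45, 16, 131], [38, 16, 126], [36, 21, 123]], [[39, 15, 121], [30, 15, 120], [39, 15, 119], [38, 9, 120], [38, 17, 119]], [[50, 13, 117], [34, 16, 115], [45, 13, 118], [45, 13, 115], [38, 18, 114]], [[35, 16, 186], [38, 15, 189], [37, 12, 187], [35, 15, 182], [37, 12, 185]]]
top {'at': [205.3, 163.9], 'conf': 0.36} [0.60592643 0.19633421 0.1017882 ]
```

The network sees the vial in the tub: its cap is at z≈0.036, and the cup is empty. I'll lift and go back.

>>> jog_arm(
  commands=[
    [30,0,0,-0.1,0,0,0],
    [30,0,0,-0.2,0,0,0],
    [30,0,0,-0.3,0,0,0],
    [30,0,0,-0.4,0,0,0],
    [30,0,0,-0.5,0,0,0],
    [30,0,0,-0.5,0,0,0],
    [30,0,0,-0.3,0,0,0],
    [30,0,0,0,0,0,0],
  ],
)

```text
time: 15.5
ee_pos: [0.5897, 0.2376, 0.1542]
tool_rot: [0.481, 0.877, 0.001, 0.001]
wrist_force: [0.2, 0.7, -0.6]
opening: 0.0401
gripper_force: 19.9
```

```bash
python3 see.py
python3 - <<'E'
from h import *
p=shot("wrist");q=shot("scene")
for n,i in(("w",p),("s",q)):
    for d in finder.look_for(i,"vial"):print(n,d,pt(i,d["at"]))
cv2.imwrite("pics/s3.png",np.hstack([cv2.resize(p["pixels"][80:340,190:450],(400,400)),cv2.resize(q["pixels"][40:240,280:480],(400,400))]))
E
```

```text
15.5 [0.5897 0.2376 0.1542] [ 0.2235  0.7264 -0.5756] 0.040120903370162844
wrist rim 849 0.09864989159828613 0.5873079586180331 0.24177025031123472 0.04320463057375086
wrist orange tool [ 0.0158 -0.0218 -0.0067] [ 0.0605  0.0224 -0.002 ] z [0.1561 0.1587 0.1608]
wrist white tool [-0.0165 -0.0259 -0.0597] [0.0269 0.026  0.0073]
scene rim 339 0.09954918180212236 0.588602458456724 0.23763821240961838 0.04375643361363112
scene orange tool [-0.0603 -0.0244 -0.0139] [ 0.0171  0.0172 -0.0015] z [0.1557 0.1592 0.1681]
scene white tool [-0.0263 -0.0257 -0.0598] [0.0211 0.0257 0.0161]
w {'at': [293.5, 187.6], 'conf': 0.53} [0.56372832 0.22395829 0.04041941]
```

View pics/s3.png

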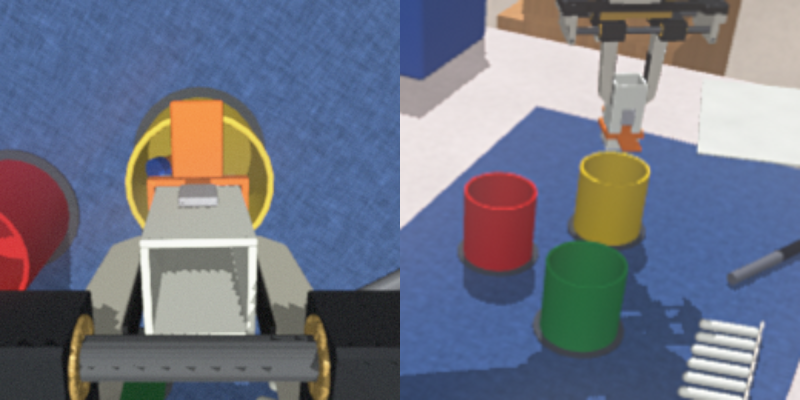

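The wrist view shows the vial's blue cap inside the tub at (160,168) and the cup empty. In the scene view the cup's underside at (612,147) looks a little longer than before, so I'll recheck the flap after the transit.

>>> jog_arm(
  commands=[
    [30,-0.15,-0.13,0,0,0,0],
    [30,-0.3,-0.27,0,0,0,0],
    [30,-0.58,-0.51,0,0,0,0],
    [30,-0.58,-0.51,0,0,0,0],
    [30,-0.58,-0.51,0,0,0,0],
    [30,-0.58,-0.51,0,0,0,0],
    [30,-0.58,-0.51,0,0,0,0],
    [30,-0.58,-0.51,0,0,0,0],
    [30,-0.58,-0.51,0,0,0,0],
    [30,-0.58,-0.51,0,0,0,0],
    [30,-0.58,-0.51,0,0,0,0],
    [30,-0.58,-0.51,0,0,0,0],
    [30,-0.58,-0.51,0,0,0,0],
    [30,-0.58,-0.51,0,0,0,0],
    [30,-0.58,-0.51,0,0,0,0],
    [30,-0.58,-0.51,0,0,0,0],
    [30,-0.58,-0.51,0,0,0,0],
    [30,-0.3,-0.27,0,0,0,0],
    [30,-0.15,-0.13,0,0,0,0],
    [30,0,0,0,0,0,0],
  ],
)

```text
time: 17.8
ee_pos: [0.5298, -0.1421, 0.1523]
tool_rot: [0.481, 0.877, 0.0, -0.0]
wrist_force: [-0.3, -0.0, -1.0]
opening: 0.0399
gripper_force: 19.9
```

```bash
python3 see.py
python3 - <<'E'
from h import *
q=shot("scene")
cv2.imwrite("pics/s4.png",cv2.resize(q["pixels"][110:250,230:370],(560,560),interpolation=cv2.INTER_CUBIC))
s=monitor.get_state();T=s["ee_pos"];c=cloud(q,q["range_z"]>0);k=(np.hypot(c[:,0]-T[0],c[:,1]-T[1])<.03)&(c[:,2]>.03)
print(np.histogram(c[k][:,2]-T[2],np.arange(-.08,.03,.008)))
E
```

```text
17.8 [ 0.5298 -0.1421  0.1523] [-0.2675 -0.0065 -1.0273] 0.03992129287587559
wrist orange tool [ 0.0199 -0.0211 -0.0068] [ 0.0599  0.0214 -0.0031] z [0.1555 0.157  0.1591]
wrist white tool [-0.0164 -0.026  -0.0597] [0.0269 0.026  0.0077]
scene rim 339 0.09994480497611868 0.5885212446729121 0.23769132930933246 0.04363952629729484
scene orange tool [-0.0583 -0.0219 -0.0159] [ 0.0174  0.0222 -0.0033] z [0.1556 0.1586 0.1682]
scene white tool [-0.0261 -0.0262 -0.0597] [0.0201 0.0263 0.0133]
(array([  0,   0,   0,   0,   0,   0,   0,   3,  24,  22, 100,  77,  70]), array([-8.0000000e-02, -7.2000000e-02, -6.4000000e-02, -5.6000000e-02,
       -4.8000000e-02, -4.0000000e-02, -3.2000000e-02, -2.4000000e-02,
       -1.6000000e-02, -8.0000000e-03, -6.9388939e-17,  8.0000000e-03,
        1.6000000e-02,  2.4000000e-02]))
```

View pics/s4.png

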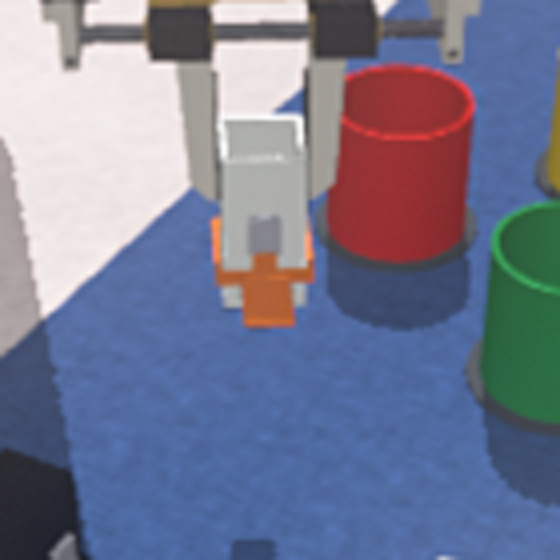

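The cup is upright and its flap is shut, with nothing hanging below the underside at about (265,305). The sheet beneath is clear, so I'll lower to about 2 mm above contact and feel down.

>>> jog_arm(
  commands=[
    [30,0,0,0.4,0,0,0],
    [30,0,0,0.8,0,0,0],
    [30,0,0,0.9,0,0,0],
    [30,0,0,0.9,0,0,0],
    [30,0,0,0.7,0,0,0],
    [30,0,0,0.4,0,0,0],
    [30,0,0,0.2,0,0,0],
    [30,0,0,0.03,0,0,0],
    [30,0,0,0.03,0,0,0],
    [30,0,0,0,0,0,0],
  ],
)

```text
time: 18.95
ee_pos: [0.5305, -0.1418, 0.0222]
tool_rot: [0.481, 0.877, 0.0, 0.001]
wrist_force: [0.6, 0.0, -1.6]
opening: 0.0399
gripper_force: 19.9
```

>>> jog_arm(
  commands=[
    [30,0,0,0.03,0,0,0],
    [30,0,0,0.03,0,0,0],
    [30,0,0,0.03,0,0,0],
    [30,0,0,0,0,0,0],
  ],
)

```text
time: 19.35
ee_pos: [0.5302, -0.1419, 0.0195]
tool_rot: [0.481, 0.877, -0.0, 0.0]
wrist_force: [-3.2, 0.3, 6.5]
opening: 0.0398
gripper_force: 19.9
```

Contact at 6.5 N. Releasing and retreating.

>>> jog_arm(
  commands=[
    [60,0,0,0,0,0,0],
    [60,0,0,0,0,0,0],
    [70,0,0,0,0,0,0],
    [70,0,0,0,0,0,0],
    [70,0,0,0,0,0,0],
    [70,0,0,-0.4,0,0,0],
    [70,0,0,-0.8,0,0,0],
    [70,0,0,-0.9,0,0,0],
    [70,0,0,-0.9,0,0,0],
    [70,0,0,-0.9,0,0,0],
    [70,0,0,-0.5,0,0,0],
    [70,0,0,0,0,0,0],
  ],
)

```text
time: 20.55
ee_pos: [0.5311, -0.1421, 0.1537]
tool_rot: [0.481, 0.877, 0.0, 0.002]
wrist_force: [-0.5, -0.4, -0.1]
opening: 0.0697
gripper_force: 0.0
```

Run:
```python
from h import *
np.set_printoptions(precision=4,suppress=True)
s=monitor.get_state();print(s["time"],s["ee_pos"],s["wrist_force"])
ims=[]
for n in("wrist","scene"):
    p=shot(n);ims.append(p["pixels"]);c=cloud(p,p["range_z"]>0);k=(np.hypot(c[:,0]-.53,c[:,1]+.143)<.04)&(c[:,2]>.078)&(c[:,2]<.1)
    print(n,c[k][:,2].mean(),cv2.minAreaRect(c[k][:,:2].astype(np.float32)))
    h=cv2.cvtColor(p["pixels"],cv2.COLOR_BGR2HSV);H,S,V=cv2.split(h);c=cloud(p,(H<16)&(S>150)&(V>80));c=c[np.hypot(c[:,0]-.53,c[:,1]+.143)<.07];print("tab z",np.percentile(c[:,2],[5,50,95]))
    for d in finder.look_for(p,"vial"):print(n,d,pt(p,d["at"]))
cv2.imwrite("pics/end.png",np.hstack([cv2.resize(i,(400,250)) for i in ims]))
```

```text
20.55 [ 0.5311 -0.1421  0.1537] [-0.4524 -0.374  -0.1108]
wrist 0.08471293454924998 ((0.5298115611076355, -0.1402987837791443), (0.039632461965084076, 0.04060760885477066), 33.16074752807617)
tab z [0.0228 0.0241 0.0257]
wrist {'at': [318.2, 183.6], 'conf': 0.45} [ 0.5321 -0.1435  0.0079]
scene 0.08437654519030217 ((0.5308465957641602, -0.1420733779668808), (0.03987422212958336, 0.04223987087607384), 34.2528076171875)
tab z [0.0235 0.026  0.032 ]
```

View pics/end.png

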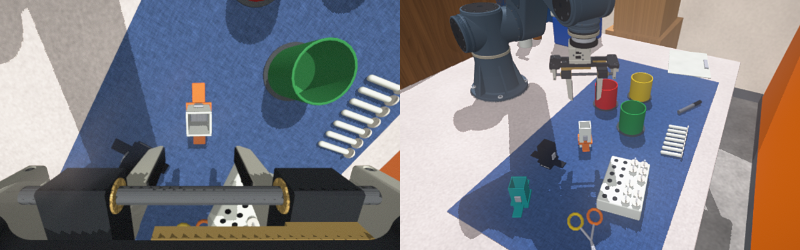

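The cup stands empty and upright on the sheet at (199,120) in the wrist view. Its steel bottom reads z≈0.008 (shut), the tab is at its rest height, and the arm is clear.

```bash
python3 -c "
from plant import order
print(order.hand_in())"
```

```text
the job is handed in; nothing more can be done
None
```

I dropped the vial into the yellow tub, stood the empty cup back on the blue sheet (upright, bottom shut) and handed the job in at about 21 s; no verdict came back.

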